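# Fold back a drill's bifold guard and set a pen rest under the bit

### The job

Push the small bench drill's two-panel guard along its track by its upright black handle until the two panels are folded fully flat against each other at the hinge end. Then slide the wooden pen rest along the bed, without lifting it, until the centre of its pencilled cross is right under the tip of the drill bit, and let go. Do not bump the drill, leave the guard folded and leave everything else where it is.

Things in the scene. Friction and masses are not known exactly. Their poses are not given: they have to be found in the camera images.
- bed: flat grey steel bed of the bench drill, fixed, x -180 to +130 mm, y -180 to +180 mm, its top 10 mm above the table. Origin: on the table surface below the middle of the guard's line; +x points to the drill side away from the robot, +y to the side of the guard's hinge, z up. The guard stands over the bed's y axis (x = 0), and the pen rest starts on the near side of it (x < 0)
- guard (a joint): angle in rad of the guard's inner panel about the upright hinge pin: 0 = panels in line across the bed, 1.56 = stop, panels flat against each other, pointing to bed +x. A guide makes both panels fold equally: the handle runs straight along the bed's y axis, 220 mm x cos(angle) from the pin. Light friction (about 0.3 to 3 N at the handle) holds it where it is left; starts 0.3 to 0.6
- guard_fold (a point): the guard's middle hinge, at its top, 114 mm above the table; it swings out to bed +x as the guard folds. The two guard panels are plain upright aluminium sheets, each 110 mm from pin to pin, 5 mm thick, from 14 to 114 mm above the table
- guard_handle (a point): centre of the guard's handle: a round black upright post 13 mm across and 40 mm tall, from 119 to 159 mm above the table, on an 18 mm round foot (114 to 119 mm) at the outer panel's free edge; this point is on its axis, 139 mm above the table
- hinge_pin (a point): point on the axis of the fixed hinge pin, 139 mm above the table (the steel pin itself, 9 mm across, ends at 113 mm); at bed x 0, y +140 mm. When fully folded the handle stands right above this pin, nothing else is there
- drill: fixed drill head, on a 24 mm pillar at bed x +95, y -140 mm, 225 mm tall. A 24 mm high arm at 180 mm height reaches along bed +y to the upright spindle (bed x +95, y 0): 26 mm across, 135 to 230 mm above the table; below it a 19 mm chuck (down to 98 mm) and a 4.4 mm drill bit. Origin: same as the bed's
- bit_tip (a point): tip of the drill bit, pointing straight down, 40 mm above the table (10 mm above the top of the pen rest when that lies on the bed)
- pen_rest: loose beech pen rest, a block 130 x 44 x 20 mm lying on the bed, 60 to 130 g, with three 7 mm high ribs across its middle (x -22 to +24 mm). Origin: centre of its underside; x along its length towards the end with the pencilled cross, y across the 44 mm, z up. Both ends have plain sides; a good grip from above is across the 44 mm at x = -45 mm
- mark (a point): centre of the pencilled cross (in a 12 mm ring) on the pen rest's top, at pen rest x +47, y 0, z +20 mm
- ink_jar: small squat glass ink jar with black cap, 36 mm across, 45 mm high, standing on the bed's near left part; leave alone. Origin: centre of its underside
- brush: dusting brush about 150 mm long lying on the bed's near right part; leave alone. Origin: centre of its underside (the handle points along -x)
- amber_bottle: amber bottle, 60 mm across, 150 mm high, on the table left of the bed; leave alone. Origin: centre of its underside
- ink_bottle: ink jar, 44 mm across, 60 mm high, on the table left of the bed; leave alone. Origin: centre of its underside
- tape: roll of paper tape lying flat, 84 mm across, 22 mm high, on the table right of the bed; leave alone. Origin: centre of its underside
- card_stack: stack of cards 150 x 105 x 19 mm on the table right of the bed; leave alone. Origin: centre of its underside
There are look-alikes about, which are no part of the job. Leave any blue or purple look-alike of the pen_rest alone.

How it is judged:
By the outcome, as a careful person would: the job done as asked, in the order asked, and still so for the second after the job is handed in, with the robot touching nothing.
It also fails if it takes over 58 s, if anything falls off the work surface, if the arm or the gripper's body presses on something with over 40 N, if the wrist force passes 120 N, or if a joint passes its speed limit or range.

### The arm

A 6-joint arm with a two-finger parallel gripper is mounted at the origin on the work surface. World frame = base frame: x ahead of the robot, y to its left, z up, the work surface at z = 0. Lengths are in mm, angles in degrees, forces in N, time in s.
With the tool pointing down it reaches from about 375 to 750 mm from the base axis. Payload 9 kg.
Tool frame: the origin (TCP) lies at the very end of the fingers, on their centre line; the grasp point (between the pads) lies 19 mm behind it; z points along the fingers, y is the line along which they close (so a half turn about z gives the same grasp; the last joint's range is limited). The gripper opens to 85 mm and grips with 20 to 120 N. Pads are 22 mm wide; open, the fingers measure 114 mm over their backs; the gripper's body (76 mm by 85 mm) begins 54 mm behind the grasp point. The pads swing forward as they close: fully open they stand 13 mm farther back than shut.
Start: joints at [-89.479, 5.964, 5.575, 89.605, 0, 77.527], TCP at [134.924, -584.667, 201.631] pointing down, gripper open.
Joint ranges: [-171.21, 171.21], [-48.23, 106.86], [-62.78, 66.21], [-105.2, 120.99], [-86.42, 89.51], [-180, 180]. Speed limits (degrees/s): [127.2, 127.2, 147.25, 180, 180, 180].

### API

Orientations are given as a 3x3 rotation matrix whose columns are the frame's x, y, z axes.
In Python, from bench import bot gives the robot as it stands.
- The arm moves only by the shell command python3 -m inch 'ROWS' [OPENING] [FORCE]. ROWS is a JSON object of lists of equal length, an entry for each row: "dp": the shift along the world's x, y, z each as a share of 0.08 m, from -1 to 1, a list of three; "roll": the turn about the world's z as a share of 1.5 rad, from -1 to 1. In form: {"dp": [[tx, ty, tz], ...], "roll": [roll, ...]}. A call has 1 to 20 rows; each row is the pose to reach, as a shift and turn from the pose commanded when the call began; what a row does not reach only later rows make up. A row lasts 1/10 s, in which the tool goes at most 50 mm and 8.59 degrees, less where a joint would pass 70% of its speed; a pose out of reach is approached as far as the arm can. A call with a number of a shift or a turn outside -1 to 1 is refused whole. A call with a gripper value outside its range is refused whole. OPENING is the opening in per cent of the stroke, from 0 (shut) to 100 (fully open), set as the call begins (- or left out, the last holds). The fingers move at their own pace and stop on an object; FORCE is the grip in N (left out, the last holds). Time passes only in rows, so rows that repeat a pose let the fingers close. It gives the time, the measured TCP pose, the force, the opening and the grip force at its end, in the units of the state.
- bot.get_obs(): the state, without advancing time (a new reading comes with each control period).
- bot.grab_frame(name): name is "side" or "top" or "wrist"; returns the picture (400x640x3 uint8, blue, green, red); there is no depth.
- bot.camera_params(name): a dict with "intrinsics" (3x3 intrinsics, pixels), "dist_coeffs" ([k1, k2, p1, p2, k3] as OpenCV has them; the pictures are not rectified), "R" (3x3) and "t" (3): a world point X has camera coordinates R X + t. Camera axes: x right, y down, z forward; pixel columns grow to the right and rows downward; lengths in mm; the calibration is good to about 2 mm. A picture is of the moment at which its call begins: read the wrist's pose just before it. camera_params takes no time and is no camera call; for the wrist camera it gives the pose at the moment of the call.
- bot.job_done(): hands the job in; it is judged then, once.
The state is a dict: "clock": time; "qpos": joint angles; "joint_velocities": joint speeds; "joint_torque": joint torques, N m; "ee_pos": TCP position; "tcp_rot": TCP orientation; "contact_force": force on the tool from outside, world axes, zero at the start; "wrist_torque": the same for the moment, N m; "opening": opening from 0.0 (shut) to 1.0 (fully open); "gripper_force": force on a finger pad.
Only numpy, scipy, OpenCV 4.12 (cv2) and the standard library are available. Lean on these libraries where they do the work, as an engineer would, in place of code of your own. Each camera call takes 0.05 s, during which the arm holds its last target. There are 200 camera calls.

## Working session

There is one attempt and no reset: what is moved stays moved. The work goes in short steps, Python scripts to look and compute and a shell command to move; the robot and the scene stay as the last step left them, time stands still between calls to the robot, and variables do not carry over. Pictures are saved under pics/ and viewed, at most 10 in all, crops included, and the job is handed in when it is done.

```bash
mkdir -p pics; ls
python3 - <<'E'
from bench import bot
import cv2,numpy as np
for n in ["top","side"]:
    cv2.imwrite(f"pics/{n}0.png",bot.grab_frame(n))
    p=bot.camera_params(n);print(n,{k:np.round(v,3).tolist() for k,v in p.items()})
o=bot.get_obs();print(o["clock"],o["ee_pos"],np.round(o["tcp_rot"],3).tolist())
E
```

```text
pics
top {'intrinsics': [[367.949, 0.0, 314.528], [0.0, 367.949, 195.488], [0.0, 0.0, 1.0]], 'dist_coeffs': [-0.055, 0.0, 0.0, 0.0, 0.0], 'R': [[-0.019, -1.0, 0.003], [-0.985, 0.018, -0.173], [0.173, -0.006, -0.985]], 't': [-0.147, 533.892, 1121.169]}
side {'intrinsics': [[398.812, 0.0, 325.903], [0.0, 398.812, 191.315], [0.0, 0.0, 1.0]], 'dist_coeffs': [-0.045, 0.0, 0.0, 0.0, 0.0], 'R': [[-0.918, -0.397, -0.017], [-0.233, 0.571, -0.787], [0.322, -0.718, -0.616]], 't': [482.232, 221.581, 1068.219]}
0.1 [ 134.93213697 -584.28920021  200.91260474] [[0.974, 0.225, -0.0], [0.225, -0.974, 0.001], [0.0, -0.001, -1.0]]
```

View pics/top0.png

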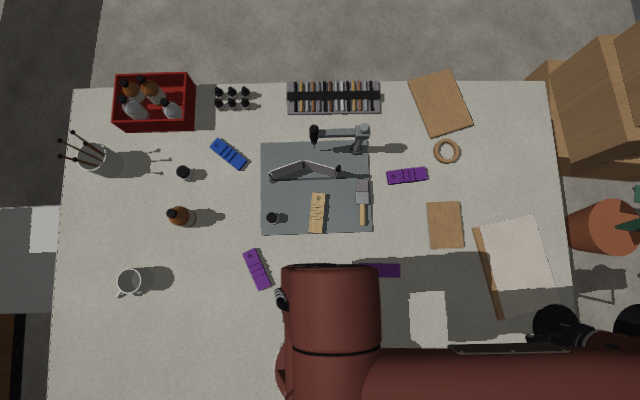

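View pics/side0.png

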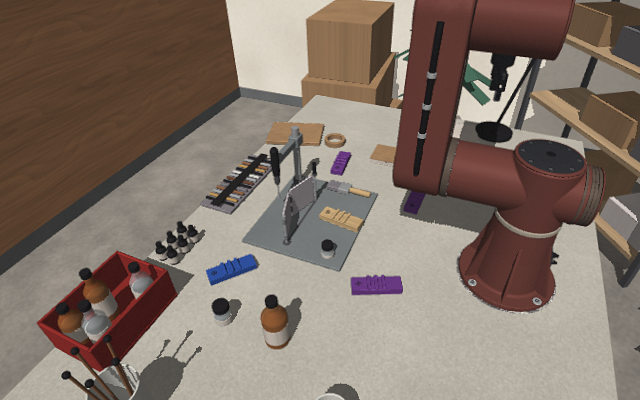

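The top view shows the bed at about (261–371, 141–234) with the guard from hinge (270,177) to handle near (338,171). The pen rest is at (317,212) and the drill spindle at (314,133). Next I'll enlarge a crop of both views.

```bash
cat > h.py <<'E'
import cv2,numpy as np
from bench import bot
def ray(p,uv):
    K=p["intrinsics"];R=np.array(p["R"]);t=np.array(p["t"])
    n=cv2.undistortPoints(np.array(uv,float).reshape(-1,1,2),np.array(K),np.array(p["dist_coeffs"])).reshape(-1,2)
    d=np.c_[n,np.ones(len(n))]@R
    return -R.T@t,d
def onz(p,uv,z):
    c,d=ray(p,uv); return c+d*((z-c[2])/d[:,2])[:,None]
def proj(p,X):
    R=np.array(p["R"]);r,_=cv2.Rodrigues(R)
    return cv2.projectPoints(np.array(X,float).reshape(-1,1,3),r,np.array(p["t"],float),np.array(p["intrinsics"]),np.array(p["dist_coeffs"]))[0].reshape(-1,2)
E
python3 - <<'E'
import cv2,numpy as np
a=cv2.imread("pics/top0.png")[115:245,250:385]
b=cv2.imread("pics/side0.png")[120:275,240:385]
cv2.imwrite("pics/c0.png",np.vstack([cv2.resize(x,(600,int(600*x.shape[0]/x.shape[1])))[:640] for x in [a]])[:600])
cv2.imwrite("pics/c1.png",cv2.resize(b,(560,599)))
E
```

```text
(no output)
```

View pics/c0.png

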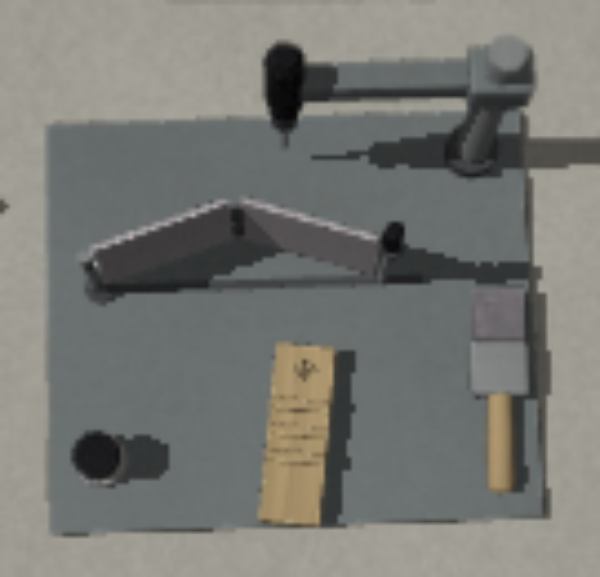

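View pics/c1.png

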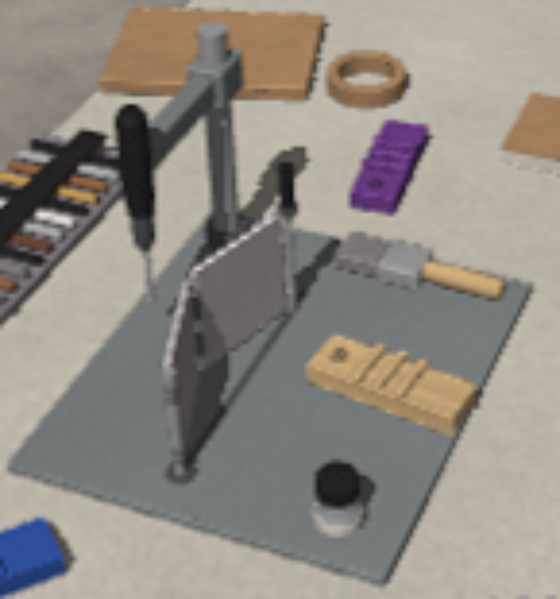

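Crop pixels: bed corners are clear in both crops, the handle is at (392,235) in the top crop and (287,188) in the side crop. The bit tip is at (286,146) in the top crop and (153,298) in the side crop, and the cross at (305,369) and (341,354).

```bash
cat > loc.py <<'E'
from h import *
from scipy.optimize import least_squares
T=bot.camera_params("top");S=bot.camera_params("side")
ft=lambda uv:(np.array(uv,float)+.5)/4.444+[250,115]-.5
fs=lambda uv:(np.array(uv,float)+.5)/3.863+[240,120]-.5
bc=np.array([[130,180],[130,-180],[-180,-180],[-180,180]])
ct=ft([[48,126],[522,114],[548,516],[50,533]]);cs=fs([[10,467],[532,287],[385,583]])
def W(q,P):
    P=np.atleast_2d(P).astype(float);c,s=np.cos(q[2]),np.sin(q[2])
    return np.c_[q[0]+c*P[:,0]-s*P[:,1],q[1]+s*P[:,0]+c*P[:,1],P[:,2]]
B=np.c_[bc,np.full(4,10)]
f=lambda q:np.r_[(proj(T,W(q,B))-ct).ravel(),(proj(S,W(q,B[[0,2,3]]))-cs).ravel()]
r=least_squares(f,[560,0,0]);q=r.x
print("bed",q[:2].round(1),np.degrees(q[2]).round(2),r.fun.round(1))
E
python3 - <<'E'
from loc import *
def tri(a,b):
    A=[];y=[]
    for p,uv in((T,a),(S,b)):
        c,d=ray(p,[uv]);d=d[0]/np.linalg.norm(d);M=np.eye(3)-np.outer(d,d);A.append(M);y.append(M@c)
    return np.linalg.lstsq(np.vstack(A),np.hstack(y),rcond=None)[0]
print("tip pred",W(q,[95,0,40]),"tri",tri(ft([286,146]),fs([153,298])))
print("hinge",W(q,[0,140,139]))
print("mark top",onz(T,[ft([305,369])],30),"side",onz(S,[fs([341,354])],30))
print("handle tri",tri(ft([392,235]),fs([287,188])))
print("handletop T",onz(T,[ft([394,228])],159),"S",onz(S,[fs([287,167])],159))
print("rest corners",onz(T,ft([[278,343],[334,347],[320,524],[259,520]]),30).round(1).tolist())
print("restS",onz(S,fs([[337,336],[306,368],[475,382]]),30).round(1).tolist())
print("jar cap",onz(T,[ft([98,457])],55),"brush",onz(T,ft([[500,290],[500,490]]),20).round(0).tolist())
for th in(.3,.45,.6):print(th,W(q,[0,140-220*np.cos(th),139]))
E
```

```text
bed [596.1 -11.7] 0.83 [-0.5 -0.2 -0.3 -0.8 -0.6  0.8 -0.2  0.7 -0.9 -0.9  0.7 -1.   0.2 -0.8]
tip pred [[691.1014621  -10.28488926  40.        ]] tri [691.93325149 -11.12062317  46.84948261]
hinge [[594.07390082 128.31760838 139.        ]]
mark top [[529.43617237 -21.83331863  30.        ]] side [[528.23771699 -23.04724185  30.        ]]
handle tri [599.69798769 -80.39171957 136.81185813]
handletop T [[600.05375921 -79.86970338 159.        ]] S [[596.36239632 -78.0945595  159.        ]]
rest corners [[548.9, -2.6, 30.0], [545.2, -43.2, 30.0], [417.3, -30.3, 30.0], [420.9, 13.1, 30.0]]
restS [[540.1, -42.4, 30.0], [547.3, 3.1, 30.0], [417.8, -32.1, 30.0]]
jar cap [[465.19085555 125.10313841  55.        ]] brush [[588.0, -167.0, 20.0], [440.0, -161.0, 20.0]]
0.3 [[597.13286946 -81.83415723 139.        ]]
0.45 [[596.95711472 -69.75977122 139.        ]]
0.6 [[596.71660922 -53.23699429 139.        ]]
```

```bash
M='{"dp":[[0.275,0.3,0],[0.55,0.6,0],[0.825,0.9,0]],"roll":[0.093,0.186,0.279]}'
python3 -m inch '{"dp":[[0.275,0.3,0],[0.55,0.6,0],[0.825,0.9,0]],"roll":[0.093,0.186,0.279]}' 100 20
python3 -m inch '{"dp":[[0.275,0.3,0],[0.55,0.6,0],[0.825,0.9,0]],"roll":[0.093,0.186,0.279]}'
python3 -m inch '{"dp":[[0.275,0.3,0],[0.55,0.6,0],[0.825,0.9,0]],"roll":[0.093,0.186,0.279]}'
python3 -m inch '{"dp":[[0.275,0.3,0],[0.55,0.6,0],[0.825,0.9,0]],"roll":[0.093,0.186,0.279]}'
python3 -m inch '{"dp":[[0.275,0.3,0],[0.55,0.6,0],[0.825,0.9,0]],"roll":[0.093,0.186,0.279]}'
```

```text
clock: 0.4
ee_pos: [201.4, -511.6, 201.1]
tcp_rot: [[0.796, 0.606, -0.0], [0.606, -0.796, 0.001], [0.001, -0.001, -1.0]]
contact_force: [-0.2, 0.6, 0.7]
opening: 0.999
gripper_force: 0.0
clock: 0.7
ee_pos: [267.6, -439.4, 201.3]
tcp_rot: [[0.481, 0.877, -0.0], [0.877, -0.481, 0.0], [0.0, -0.0, -1.0]]
contact_force: [0.9, -0.3, 0.1]
opening: 1.002
gripper_force: 0.0
clock: 1.0
ee_pos: [333.6, -367.4, 201.3]
tcp_rot: [[0.083, 0.997, -0.0], [0.997, -0.083, 0.0], [0.0, -0.0, -1.0]]
contact_force: [0.6, -0.5, 0.2]
opening: 0.999
gripper_force: 0.0
clock: 1.3
ee_pos: [399.6, -295.4, 201.3]
tcp_rot: [[-0.329, 0.944, -0.0], [0.944, 0.329, 0.0], [0.0, -0.0, -1.0]]
contact_force: [-0.7, -0.5, -0.2]
opening: 0.997
gripper_force: 0.0
clock: 1.6
ee_pos: [465.6, -223.4, 201.3]
tcp_rot: [[-0.685, 0.729, -0.0], [0.729, 0.685, 0.0], [0.0, 0.0, -1.0]]
contact_force: [0.6, 0.5, 0.2]
opening: 0.997
gripper_force: 0.0
```

```bash
python3 -m inch '{"dp":[[0.275,0.3,0],[0.55,0.6,0],[0.825,0.9,0]],"roll":[0.093,0.186,0.279]}'
python3 -m inch '{"dp":[[0.275,0.3,0],[0.55,0.6,0],[0.82,0.9,0],[0.82,0.9,0]],"roll":[0.093,0.186,0.276,0.276]}'
python3 - <<'E'
from loc import *
p=bot.camera_params("wrist");im=bot.grab_frame("wrist")
for P in ([597.3,-79,159],[597.3,-79,119]):
    u=proj(p,[P])[0];print(u);cv2.circle(im,tuple(int(x) for x in u),3,(0,0,255),1)
cv2.imwrite("pics/w1.png",im)
E
```

```text
clock: 1.9
ee_pos: [531.5, -151.3, 201.2]
tcp_rot: [[-0.922, 0.387, -0.0], [0.387, 0.922, 0.0], [0.001, 0.0, -1.0]]
contact_force: [0.8, -0.0, 0.5]
opening: 1.004
gripper_force: 0.0
clock: 2.3
ee_pos: [597.8, -77.8, 200.7]
tcp_rot: [[-1.0, -0.018, -0.001], [-0.018, 1.0, 0.001], [0.001, 0.001, -1.0]]
contact_force: [0.8, 0.4, -0.2]
opening: 0.996
gripper_force: 0.0
bed [596.1 -11.7] 0.83 [-0.5 -0.2 -0.3 -0.8 -0.6  0.8 -0.2  0.7 -0.9 -0.9  0.7 -1.   0.2 -0.8]
[320.37368193 205.71254418]
[320.71493422 188.04757306]
```

View pics/w1.png

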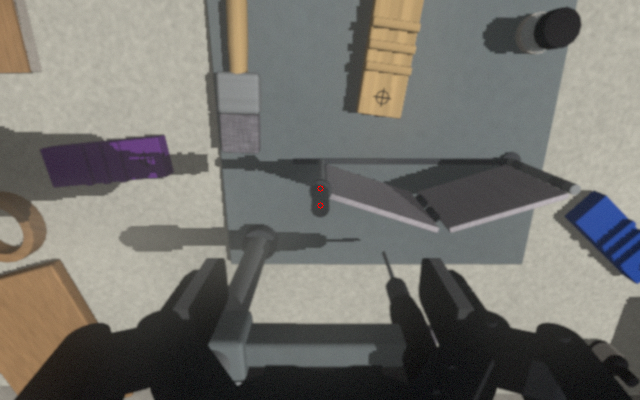

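The wrist view shows the handle at (320,206–188), exactly where predicted, so I'll go down over it and grip.

```bash
python3 -m inch '{"dp":[[0,-0.01,-0.3],[0,-0.01,-0.6],[0,-0.01,-0.88],[0,-0.01,-0.88]],"roll":[0,0,0,0]}'
python3 -m inch '{"dp":[[0,0,0],[0,0,0],[0,0,0],[0,0,0],[0,0,0],[0,0,0],[0,0,0],[0,0,0]],"roll":[0,0,0,0,0,0,0,0]}' 0 20
```

```text
clock: 2.75
ee_pos: [594.0, -81.5, 127.7]
tcp_rot: [[-1.0, -0.008, -0.005], [-0.008, 1.0, 0.002], [0.005, 0.002, -1.0]]
contact_force: [-1.2, 0.9, 0.4]
opening: 1.002
gripper_force: 0.0
clock: 3.55
ee_pos: [596.5, -81.4, 131.2]
tcp_rot: [[-1.0, -0.01, -0.0], [-0.01, 1.0, 0.0], [0.0, 0.0, -1.0]]
contact_force: [0.9, -0.1, -0.5]
opening: -0.003
gripper_force: 0.0
```

Run:
```python
import cv2,numpy as np
from bench import bot
a=bot.grab_frame("wrist");b=bot.grab_frame("side")[110:260,220:420];t=bot.grab_frame("top")[90:240,240:440]
cv2.imwrite("pics/m2.png",np.vstack([cv2.resize(a,(480,300)),np.hstack([cv2.resize(b,(400,300)),cv2.resize(t,(400,300))])[:, :480]]) if 0 else np.vstack([np.hstack([cv2.resize(b,(400,300)),cv2.resize(t,(400,300))]),np.pad(cv2.resize(a,(480,300)),((0,0),(0,320),(0,0)))]))
print(bot.get_obs()["opening"],bot.get_obs()["ee_pos"],bot.get_obs()["qpos"])
```

```text
-0.00032542404792473655 [596.53764612 -81.44259765 131.20549324] [-2.02082788e+01  6.18734675e+00 -1.49832707e+00  8.23154556e+01
  6.02572783e-03 -2.07941375e+01]
```

View pics/m2.png

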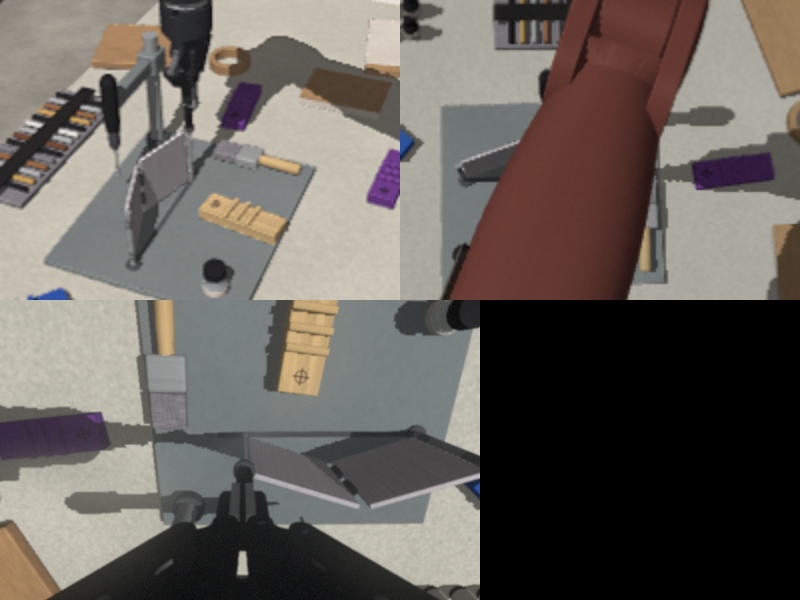

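The wrist panel shows the shut fingers at about (242,492), just beyond the handle at (244,470), so the post is not between the pads. I'll measure how far off it is.

Run:
```python
from loc import *
p=bot.camera_params("wrist");o=bot.get_obs();e=o["ee_pos"];print(e,"cam",-np.array(p["R"]).T@np.array(p["t"]))
for P in ([597,-79,159],[597,-79,119],[583,-79,159],[580,-79,139],e,e+[0,0,19]):print(np.round(P),proj(p,[P])[0].round(1))
im=bot.grab_frame("wrist")[190:300,260:390]
cv2.imwrite("pics/w3.png",cv2.resize(im,(650,550),interpolation=cv2.INTER_CUBIC))
```

```text
bed [596.1 -11.7] 0.83 [-0.5 -0.2 -0.3 -0.8 -0.6  0.8 -0.2  0.7 -0.9 -0.9  0.7 -1.   0.2 -0.8]
[596.53764612 -81.44259765 131.20549324] cam [515.65328349 -81.47206215 303.83086928]
[597 -79 159] [326.8 257.9]
[597 -79 119] [326.1 224.6]
[583 -79 159] [327.2 231.6]
[580 -79 139] [326.8 210.3]
[597. -81. 131.] [322.  232.6]
[597. -81. 150.] [321.9 248.5]
```

View pics/w3.png

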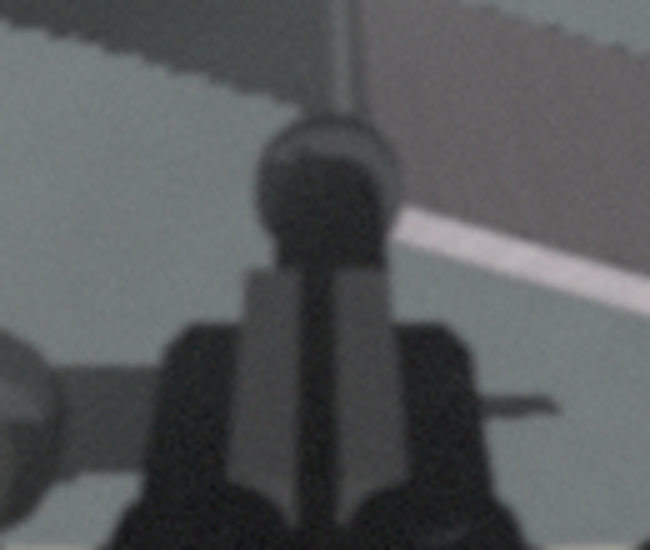

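The close-up shows the foot at (326,227), as predicted, but the pads end at v≈243 and cover the post's top. The fingertips therefore seem to be above the post, and I'll check that from the side.

Run:
```python
from loc import *
im=bot.grab_frame("side")
e=bot.get_obs()["ee_pos"]
for P in (e,[597,-79,159],[597,-79,119]):print(proj(S,[P])[0].round(1),((proj(S,[P])[0]-[290,110])*8).round())
cv2.imwrite("pics/s4.png",cv2.resize(im[110:185,280:350],(560,600),interpolation=cv2.INTER_CUBIC))
```

```text
bed [596.1 -11.7] 0.83 [-0.5 -0.2 -0.3 -0.8 -0.6  0.8 -0.2  0.7 -0.9 -0.9  0.7 -1.   0.2 -0.8]
[314.7 169.7] [197. 478.]
[313.9 162.7] [191. 421.]
[314.3 173.3] [194. 507.]
```

View pics/s4.png

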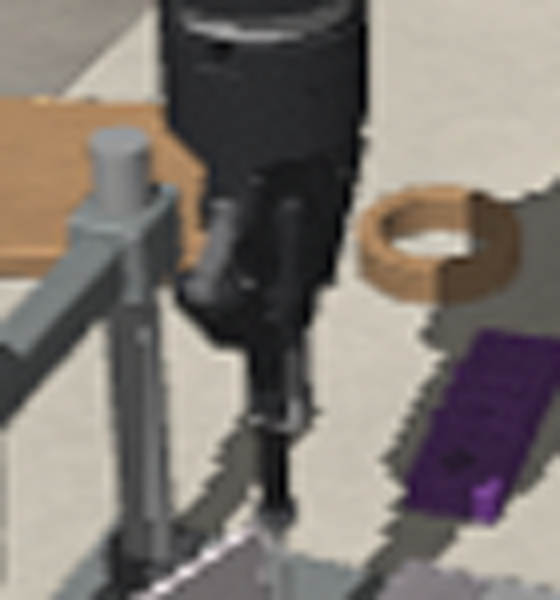

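The side view shows the shut fingertips ending at v≈425, right at the handle's top, predicted at 421. The real tips are therefore about 30 mm above the reported TCP, so I'll open, go 30 mm lower and grip.

```bash
python3 -m inch '{"dp":[[0,0,0],[0,0,0],[0,0,0],[0,0,0],[0,0,-0.1],[0,0,-0.2],[0,0,-0.3],[0,0,-0.37],[0,0,-0.37]],"roll":[0,0,0,0,0,0,0,0,0]}' 60 20
python3 -m inch '{"dp":[[0,0,0],[0,0,0],[0,0,0],[0,0,0],[0,0,0],[0,0,0],[0,0,0],[0,0,0]],"roll":[0,0,0,0,0,0,0,0]}' 0 20
```

```text
clock: 4.7
ee_pos: [595.8, -81.2, 100.2]
tcp_rot: [[-1.0, -0.01, -0.002], [-0.01, 1.0, 0.001], [0.002, 0.001, -1.0]]
contact_force: [0.4, 0.6, 0.6]
opening: 0.602
gripper_force: 0.0
clock: 5.5
ee_pos: [596.8, -81.6, 102.0]
tcp_rot: [[-1.0, -0.01, 0.001], [-0.01, 1.0, -0.0], [-0.001, -0.0, -1.0]]
contact_force: [0.7, 0.7, 5.2]
opening: 0.143
gripper_force: 21.5
```

```bash
python3 -m inch '{"dp":[[0,0.08,0],[0,0.2,0],[-0.005,0.35,0],[-0.007,0.5,0],[-0.01,0.65,0],[-0.012,0.8,0],[-0.012,0.8,0]],"roll":[0,0,0,0,0,0,0]}'
python3 -m inch '{"dp":[[0,0.1,0],[0,0.25,0],[-0.005,0.4,0],[-0.007,0.55,0],[-0.01,0.7,0],[-0.012,0.8,0],[-0.012,0.8,0]],"roll":[0,0,0,0,0,0,0]}'
python3 -m inch '{"dp":[[0,0.1,0],[0,0.25,0],[-0.005,0.4,0],[-0.007,0.55,0],[-0.01,0.7,0],[-0.01,0.75,0],[-0.01,0.75,0]],"roll":[0,0,0,0,0,0,0]}'
```

```text
clock: 6.2
ee_pos: [595.5, -15.5, 101.7]
tcp_rot: [[-1.0, -0.012, 0.0], [-0.012, 1.0, 0.001], [-0.0, 0.001, -1.0]]
contact_force: [-1.4, 0.1, 5.8]
opening: 0.143
gripper_force: 21.9
clock: 6.9
ee_pos: [594.6, 47.7, 101.6]
tcp_rot: [[-1.0, -0.012, 0.0], [-0.012, 1.0, 0.0], [-0.0, 0.0, -1.0]]
contact_force: [-0.6, -0.8, 3.6]
opening: 0.141
gripper_force: 21.9
clock: 7.6
ee_pos: [593.7, 107.5, 101.5]
tcp_rot: [[-1.0, -0.012, -0.0], [-0.012, 1.0, 0.0], [0.0, 0.0, -1.0]]
contact_force: [-0.5, 0.4, 3.2]
opening: 0.141
gripper_force: 21.9
```

```bash
python3 -m inch '{"dp":[[0,0.05,0],[0,0.1,0],[0,0.15,0],[-0.003,0.18,0],[-0.003,0.2,0],[-0.003,0.2,0]],"roll":[0,0,0,0,0,0]}'
python3 -m inch '{"dp":[[0,0.01,0],[0,0.02,0],[0,0.03,0],[0,0.03,0]],"roll":[0,0,0,0]}'
python3 -m inch '{"dp":[[0,0.01,0],[0,0.02,0],[0,0.02,0]],"roll":[0,0,0]}'
```

```text
clock: 8.2
ee_pos: [593.7, 122.7, 101.5]
tcp_rot: [[-1.0, -0.01, 0.0], [-0.01, 1.0, 0.0], [-0.0, 0.0, -1.0]]
contact_force: [0.7, -0.7, 0.8]
opening: 0.14
gripper_force: 21.7
clock: 8.6
ee_pos: [593.5, 125.0, 101.6]
tcp_rot: [[-1.0, -0.01, -0.0], [-0.01, 1.0, 0.0], [0.0, 0.0, -1.0]]
contact_force: [1.4, -0.4, 0.7]
opening: 0.144
gripper_force: 21.6
clock: 8.9
ee_pos: [593.5, 126.5, 101.6]
tcp_rot: [[-1.0, -0.01, -0.0], [-0.01, 1.0, -0.0], [0.0, -0.0, -1.0]]
contact_force: [0.8, -1.5, 0.5]
opening: 0.142
gripper_force: 21.6
```

```bash
python3 -m inch '{"dp":[[0,0.01,0],[0,0.02,0],[0,0.02,0]],"roll":[0,0,0]}'
python3 -m inch '{"dp":[[0,0.01,0],[0,0.02,0],[0,0.02,0]],"roll":[0,0,0]}'
```

```text
clock: 9.2
ee_pos: [593.5, 126.9, 101.6]
tcp_rot: [[-1.0, -0.009, -0.0], [-0.009, 1.0, -0.002], [0.0, -0.002, -1.0]]
contact_force: [-0.5, -7.2, 0.4]
opening: 0.144
gripper_force: 21.7
clock: 9.5
ee_pos: [593.5, 127.2, 101.6]
tcp_rot: [[-1.0, -0.009, -0.001], [-0.009, 1.0, -0.005], [0.001, -0.005, -1.0]]
contact_force: [-0.9, -13.7, 0.7]
opening: 0.143
gripper_force: 21.9
```

The stop is reached, with the force rising to 14 N at y≈127. I'll release, lift and go above the rest.

```bash
python3 -m inch '{"dp":[[0,-0.02,0],[0,-0.02,0],[0,-0.02,0],[0,-0.02,0],[0,-0.02,0],[0,-0.02,0.1],[0,-0.02,0.3],[0,-0.02,0.6],[0,-0.02,0.9],[0,-0.02,0.9]],"roll":[0,0,0,0,0,0,0,0,0,0]}' 75 20
python3 -m inch '{"dp":[[-0.2,-0.15,0],[-0.5,-0.4,0],[-0.8,-0.65,0],[-0.97,-0.86,0]],"roll":[0,-0.02,-0.03,-0.04]}'
python3 -m inch '{"dp":[[-0.3,-0.25,-0.1],[-0.6,-0.5,-0.2],[-0.9,-0.75,-0.3],[-0.97,-0.86,-0.3],[-0.97,-0.86,-0.3]],"roll":[-0.01,-0.02,-0.03,-0.04,-0.04]}'
python3 - <<'E'
from loc import *
e=bot.get_obs()["ee_pos"];print(e)
p=bot.camera_params("wrist");im=bot.grab_frame("wrist")
hsv=cv2.cvtColor(im,cv2.COLOR_BGR2HSV)
m=cv2.inRange(hsv,(10,60,90),(30,255,255))
n,l,s,c=cv2.connectedComponentsWithStats(m)
print(s[1:][s[1:,4]>500].tolist(),c[1:][s[1:,4]>500].round().tolist())
print("tipside",bot.get_obs()["contact_force"])
print("pred center/mark px",proj(p,[[483,-15.8,30],[529.5,-21.5,30]]))
sd=bot.grab_frame("side")[100:260,220:400]
cv2.imwrite("pics/w5.png",np.vstack([cv2.resize(im[:,:],(480,300)),np.pad(cv2.resize(sd,(338,300)),((0,0),(0,142),(0,0)))]))
cv2.imwrite("pics/w5raw.png",im)
E
```

```text
clock: 10.5
ee_pos: [595.8, 128.2, 179.2]
tcp_rot: [[-1.0, -0.01, 0.007], [-0.01, 1.0, 0.0], [-0.007, 0.0, -1.0]]
contact_force: [-0.5, 0.4, -0.4]
opening: 0.754
gripper_force: 0.0
clock: 10.9
ee_pos: [514.7, 58.8, 174.4]
tcp_rot: [[-0.999, 0.05, 0.0], [0.05, 0.999, -0.0], [-0.0, -0.0, -1.0]]
contact_force: [-0.2, -0.6, 0.2]
opening: 0.746
gripper_force: 0.0
clock: 11.4
ee_pos: [438.4, -10.3, 150.4]
tcp_rot: [[-0.994, 0.112, 0.001], [0.112, 0.994, -0.0], [-0.002, -0.0, -1.0]]
contact_force: [0.0, 0.1, 0.3]
opening: 0.749
gripper_force: 0.0
bed [596.1 -11.7] 0.83 [-0.5 -0.2 -0.3 -0.8 -0.6  0.8 -0.2  0.7 -0.9 -0.9  0.7 -1.   0.2 -0.8]
[438.44328157 -10.34693254 150.42838446]
[[299, 152, 49, 130, 6032], [163, 217, 28, 45, 827], [0, 370, 34, 30, 720]] [[323.0, 215.0], [177.0, 239.0], [15.0, 387.0]]
tipside [-0.20074152 -0.27124551 -0.15145251]
pred center/mark px [[322.0186863  221.28802938]
 [321.6775296  264.82343381]]
```

View pics/w5.png

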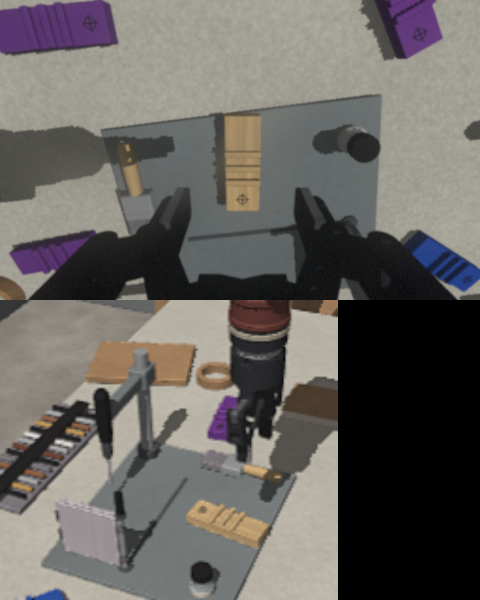

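The wrist panel shows the rest lying straight between the fingers, with the cross at full-frame (323,265) against a predicted (322,265). The side panel shows the guard folded at the hinge. Now I'll lower in steps.

```bash
python3 -m inch '{"dp":[[0,0,-0.2],[0,0,-0.5],[0,0,-0.8],[0,0,-1],[0,0,-1]],"roll":[0,0,0,0,0]}'
python3 -m inch '{"dp":[[0,0,-0.2],[0,0,-0.4],[0,0,-0.6],[0,0,-0.75],[0,0,-0.75]],"roll":[0,0,0,0,0]}'
python3 - <<'E'
from loc import *
im=bot.grab_frame("wrist");cv2.imwrite("pics/w6raw.png",im)
print(bot.get_obs()["ee_pos"])
s=bot.grab_frame("side")[120:240,270:430]
cv2.imwrite("pics/s6.png",np.vstack([cv2.resize(im[150:350,160:480],(480,300)),cv2.resize(s,(480,300))[:300]]))
E
```

```text
clock: 12.0
ee_pos: [436.8, -8.3, 66.5]
tcp_rot: [[-0.994, 0.108, -0.004], [0.108, 0.994, 0.002], [0.005, 0.001, -1.0]]
contact_force: [-0.1, -0.1, 0.7]
opening: 0.747
gripper_force: 0.0
clock: 12.5
ee_pos: [437.6, -8.9, 8.4]
tcp_rot: [[-0.994, 0.109, -0.002], [0.109, 0.994, 0.001], [0.002, 0.001, -1.0]]
contact_force: [-1.0, 0.6, 0.7]
opening: 0.754
gripper_force: 0.0
bed [596.1 -11.7] 0.83 [-0.5 -0.2 -0.3 -0.8 -0.6  0.8 -0.2  0.7 -0.9 -0.9  0.7 -1.   0.2 -0.8]
[438.15128757  -9.15853238   9.46886179]
```

View pics/s6.png

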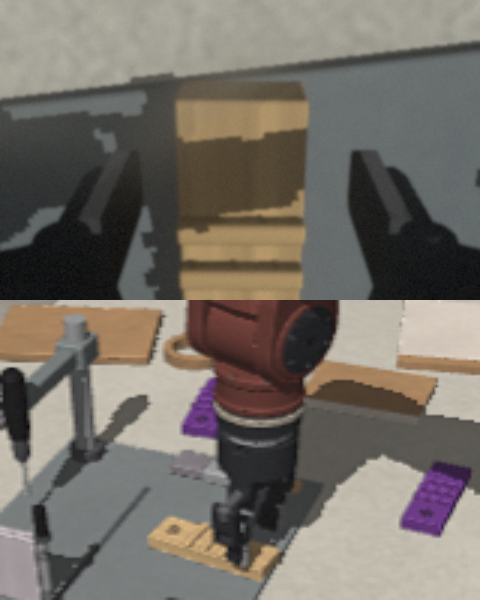

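The fingers straddle the rest evenly, with inner edges at 140 and 350 and the rest at 178–307 in the crop, and they are still above the bed. I'll go lower, watching the force.

```bash
python3 -m inch '{"dp":[[0,0,-0.05],[0,0,-0.1],[0,0,-0.15],[0,0,-0.2],[0,0,-0.2],[0,0,-0.2]],"roll":[0,0,0,0,0,0]}'
python3 -m inch '{"dp":[[0,0,-0.025],[0,0,-0.05],[0,0,-0.05]],"roll":[0,0,0]}'
python3 -m inch '{"dp":[[0,0,-0.025],[0,0,-0.05],[0,0,-0.05]],"roll":[0,0,0]}'
```

```text
clock: 13.2
ee_pos: [438.2, -9.4, -6.5]
tcp_rot: [[-0.994, 0.11, -0.0], [0.11, 0.994, 0.0], [0.0, 0.0, -1.0]]
contact_force: [-0.5, 0.3, -0.7]
opening: 0.752
gripper_force: 0.0
clock: 13.5
ee_pos: [438.2, -9.4, -10.7]
tcp_rot: [[-0.994, 0.11, -0.0], [0.11, 0.994, 0.0], [0.0, 0.0, -1.0]]
contact_force: [-0.1, -0.1, -0.2]
opening: 0.753
gripper_force: 0.0
clock: 13.8
ee_pos: [438.1, -9.4, -14.7]
tcp_rot: [[-0.994, 0.11, -0.0], [0.11, 0.994, 0.0], [0.0, 0.0, -1.0]]
contact_force: [0.4, 0.8, 1.2]
opening: 0.749
gripper_force: 0.0
```

```bash
python3 -m inch '{"dp":[[0,0,-0.02],[0,0,-0.04],[0,0,-0.04]],"roll":[0,0,0]}'
python3 -m inch '{"dp":[[0,0,0],[0,0,0],[0,0,0],[0,0,0],[0,0,0],[0,0,0]],"roll":[0,0,0,0,0,0]}' 40 25
python3 - <<'E'
from loc import *
p=bot.camera_params("wrist");im=bot.grab_frame("wrist");cv2.imwrite("pics/w7.png",im)
print(bot.get_obs()["ee_pos"])
E
```

```text
clock: 14.1
ee_pos: [438.2, -9.4, -17.8]
tcp_rot: [[-0.994, 0.11, -0.0], [0.11, 0.994, 0.0], [0.0, 0.0, -1.0]]
contact_force: [0.6, 0.8, 0.3]
opening: 0.751
gripper_force: 0.0
clock: 14.7
ee_pos: [438.6, -9.5, -17.4]
tcp_rot: [[-0.994, 0.11, 0.0], [0.11, 0.994, 0.0], [-0.0, 0.0, -1.0]]
contact_force: [0.2, -0.1, 2.3]
opening: 0.509
gripper_force: 26.0
bed [596.1 -11.7] 0.83 [-0.5 -0.2 -0.3 -0.8 -0.6  0.8 -0.2  0.7 -0.9 -0.9  0.7 -1.   0.2 -0.8]
[438.53119329  -9.5452886  -17.39631651]
```

```bash
python3 -m inch '{"dp":[[0.05,0,0],[0.15,0.01,0],[0.27,0.02,0],[0.4,0.03,0],[0.53,0.03,0],[0.66,0.04,0],[0.79,0.05,0],[0.9,0.05,0],[0.95,0.055,0],[0.95,0.055,0]],"roll":[0,0,0,0,0,0,0,0,0,0]}'
python3 -m inch '{"dp":[[0.05,0,0],[0.15,0.01,0],[0.27,0.02,0],[0.4,0.03,0],[0.53,0.03,0],[0.66,0.04,0],[0.79,0.05,0],[0.88,0.05,0],[0.92,0.055,0],[0.92,0.055,0]],"roll":[0,0,0,0,0,0,0,0,0,0]}'
python3 - <<'E'
from loc import *
o=bot.get_obs();print(o["ee_pos"],o["opening"])
s=bot.grab_frame("side");cv2.imwrite("pics/s8raw.png",s);w=bot.grab_frame("wrist");t=bot.grab_frame("top");cv2.imwrite("pics/t8raw.png",t)
print("tip",proj(S,[[691.4,-10.7,40]]),"expected mark",proj(S,[[681,-10.7,30]]))
c=proj(S,[[681,-10.7,30]])[0].astype(int);print(c)
cv2.imwrite("pics/s8.png",cv2.resize(s[c[1]-40:c[1]+35,c[0]-40:c[0]+60],(800,600),interpolation=cv2.INTER_CUBIC))
E
```

```text
clock: 15.75
ee_pos: [515.1, -5.1, -17.4]
tcp_rot: [[-0.994, 0.109, 0.001], [0.109, 0.994, 0.0], [-0.001, 0.0, -1.0]]
contact_force: [1.2, -0.0, 2.9]
opening: 0.508
gripper_force: 26.1
clock: 16.75
ee_pos: [588.2, -0.7, -17.4]
tcp_rot: [[-0.994, 0.11, 0.0], [0.11, 0.994, 0.0], [-0.0, 0.0, -1.0]]
contact_force: [0.6, -0.0, 4.2]
opening: 0.51
gripper_force: 26.3
bed [596.1 -11.7] 0.83 [-0.5 -0.2 -0.3 -0.8 -0.6  0.8 -0.2  0.7 -0.9 -0.9  0.7 -1.   0.2 -0.8]
[588.23798817  -0.710245   -17.37639797] 0.5095140668509798
tip [[279.42730944 198.53504878]] expected mark [[282.5577335  201.73257438]]
[282 201]
```

View pics/s8.png

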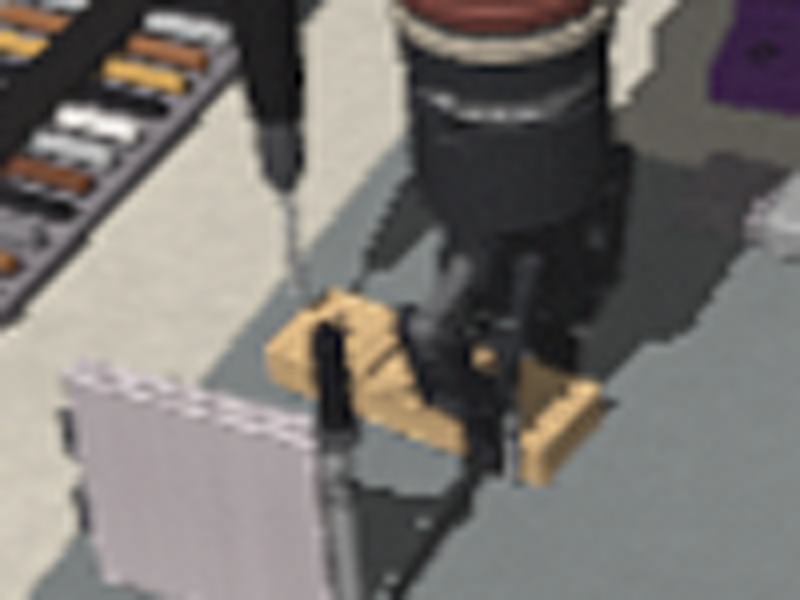

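The side crop shows the bit just beyond the rest's far end. The handle hides the cross, so I'll use numbers from the saved pictures from here on.

Run:
```python
from loc import *
import copy
p=bot.camera_params("wrist");e=np.array(bot.get_obs()["ee_pos"]);Rt=np.array(bot.get_obs()["tcp_rot"])
R=np.array(p["R"]);c=-R.T@np.array(p["t"])
Rc=R@Rt; off=Rt.T@(c-e)    # camera in tool frame
def cam(e,yaw):
    y=np.radians(yaw);Q=np.array([[np.cos(y),np.sin(y),0],[np.sin(y),-np.cos(y),0],[0,0,-1.]])
    q=dict(p);q["R"]=Rc@Q.T;q["t"]=-q["R"]@(np.array(e)+Q@off);return q
c1=cam([597.7,-78.5,201],181.0);c5=cam([438.44,-10.35,150.43],173.6);c7=cam([438.53,-9.55,-17.4],173.7)
print("check handle w1",proj(c1,[[597.3,-79,159]]))
im=cv2.imread("pics/w1.png")[225:285,370:400].astype(int)
print(im.sum(2)[::3]//30)
w=cv2.imread("pics/w5raw.png");g=cv2.cvtColor(w,cv2.COLOR_BGR2GRAY)
roi=g[250:281,305:340];m=roi<np.median(roi)-25
ys,xs=np.nonzero(m);print("ring bbox",xs.min()+305,xs.max()+305,ys.min()+250,ys.max()+250)
h=cv2.cvtColor(w,cv2.COLOR_BGR2HSV);mm=cv2.inRange(h,(10,60,90),(30,255,255))[145:290,290:355]
ct=max(cv2.findContours(mm,0,1)[0],key=cv2.contourArea);r=cv2.minAreaRect(ct);bx=cv2.boxPoints(r)+[290,145];print(r);print("w5 box@30",onz(c5,bx,30).round(1).tolist())
k=(roi<np.median(roi)-18).astype(int);print('\n'.join(''.join('.#'[v] for v in row) for row in k))
s=cv2.imread("pics/s8raw.png")
f8=lambda uv:(np.array(uv,float)+.5)/8-.5+[242,161]
print("side tip@40",onz(S,f8([[306,300]]),40),"rest corners@30",onz(S,f8([[335,290],[268,347],[603,383],[545,437]]),30).round(1).tolist())
```

```text
bed [596.1 -11.7] 0.83 [-0.5 -0.2 -0.3 -0.8 -0.6  0.8 -0.2  0.7 -0.9 -0.9  0.7 -1.   0.2 -0.8]
check handle w1 [[321.34242539 205.81189979]]
[[11 11 11 11 11 11 11 11 11 11 11 11 11 11 11 11 11 11 11 11 11 11 11 11
  11 11 11 11 11 11]
 [11 11 11 11 11 11 11 11 11 11 11 11 11 11 11 11 11 11 11 11 11 11 11 11
  11 11 11 11 11 11]
 [11 11 11 11 11 11 11 11 11 11 11 11 11 11 11 11 11 11 11 11 11 11 11 11
  11 11 11 11 11 11]
 [11 11 11 11 11 11 11 11 11 11 11 11 11 11 11 11 11 11 11 11 11 11 11 11
  11 11 11 11 11 11]
 [11 11 11 11 11 11 11 11 11 11 11 11 11 11 11 11 11 11 11 11 11 11 11 11
  11 11 11 11 11 11]
 [11 11 11 11 11 11 11 11 11 11 11 11 11 11 11 11 11 11 11 11 11 11 11 11
  11 11 11 11 11 11]
 [11 11 11 11 11 11 11 11 11 11 11 11 11 11 11 11 11 11 11 11 11 11 11 11
  11 11 11 11 11 11]
 [11 11 11 11 11 11 11 11 11 11 11 11 11 11 11 11 11 11 11 11 11 11 11 11
  11 11 11 11 11 11]
 [11 11 11 11 11 11 11 11 11 11 11 11 11 11 11 11 11 11 11 11 11 11 11 11
  11 11 11 11 11 11]
 [11 11 11 11 11 11 11 11 11 11 11 10  8  7  8  9 10 11 11 11 11 11 11 11
  11 11 11 11 11 11]
 [11 11 1
[... 1672 characters left out ...]
...
..........#################........
...........###############.........
............###..###..###..........
............###..#######...........
.............###########...........
..............#########............
................####...............
.................###...............
...................................
...................................
...................................
...................................
...................................
...................................
...................................
side tip@40 [[691.41079706 -13.28702245  40.        ]] rest corners@30 [[690.3, -34.0, 30.0], [697.9, 8.1, 30.0], [565.3, -22.4, 30.0], [572.7, 15.0, 30.0]]
```

```bash
cat >> loc.py <<'E'
def wcam(e,yaw):
    p=bot.camera_params("wrist");o=bot.get_obs();Rt=np.array(o["tcp_rot"]);R=np.array(p["R"]);c=-R.T@np.array(p["t"])
    Rc=R@Rt;off=Rt.T@(c-np.array(o["ee_pos"]))
    y=np.radians(yaw);Q=np.array([[np.cos(y),np.sin(y),0],[np.sin(y),-np.cos(y),0],[0,0,-1.]])
    q=dict(p);q["R"]=Rc@Q.T;q["t"]=-q["R"]@(np.array(e)+Q@off);return q
E
python3 - <<'E'
from loc import *
c1=wcam([597.7,-78.1,201],181.0);c5=wcam([438.44,-10.35,150.43],173.6)
print(proj(c1,[[597.3,-79,159],[597.3,-79,119]]))
print("tip w1",onz(c1,[[383.2,250.7]],40),"mark w5",onz(c5,[[323,265.5]],30))
# bit as seen now in wrist picture + top
w=bot.grab_frame("wrist");p=bot.camera_params("wrist");print("tip px wrist now",proj(p,[[691.3,-11.5,40]]))
t=cv2.imread("pics/t8raw.png");u=proj(T,[[691.3,-11.5,40]])[0];print("top tip px",u)
a=t[int(u[1])-8:int(u[1])+9,int(u[0])-10:int(u[0])+11];print(a.sum(2)//30);print((a[:,:,2].astype(int)-a[:,:,0])//5)
E
```

```text
bed [596.1 -11.7] 0.83 [-0.5 -0.2 -0.3 -0.8 -0.6  0.8 -0.2  0.7 -0.9 -0.9  0.7 -1.   0.2 -0.8]
[[320.75605766 205.80314151]
 [321.10073867 188.11448164]]
tip w1 [[694.12533917  -9.0956712   40.        ]] mark w5 [[530.12344264 -20.19226459  30.        ]]
tip px wrist now [[323.15782039 468.07190635]]
top tip px [314.11395307 148.35977716]
[[6 6 6 6 6 6 6 6 6 6 6 7 7 7 7 7 7 7 6 3 6]
 [6 6 6 6 6 6 6 6 6 6 5 6 6 6 6 6 6 7 5 3 6]
 [6 6 6 6 6 6 6 6 6 6 5 5 6 6 6 6 6 6 4 5 6]
 [6 6 6 6 6 6 6 6 6 6 6 6 6 6 6 6 5 6 5 5 6]
 [6 6 6 6 6 6 6 6 6 6 5 6 6 6 6 5 5 6 4 7 6]
 [6 6 6 6 6 6 6 6 6 6 6 6 6 6 6 5 5 5 5 6 6]
 [6 6 6 6 6 6 6 6 6 5 6 6 5 6 5 5 5 5 6 6 6]
 [6 6 6 6 6 6 6 6 6 5 6 6 5 5 5 5 5 5 6 6 6]
 [6 6 6 6 6 6 6 6 5 6 6 5 6 5 5 5 5 5 7 6 6]
 [6 6 6 5 6 5 5 6 5 6 5 5 6 5 5 5 5 5 6 6 6]
 [6 5 5 5 5 5 5 5 5 6 5 5 5 5 5 5 5 5 6 6 6]
 [5 6 5 5 5 5 5 5 5 4 5 5 5 5 5 5 5 6 6 6 6]
 [6 5 5 5 5 5 5 5 5 4 4 4 4 4 5 5 5 7 6 6 6]
 [5 5 5 5 5 5 5 5 5 4 4 4 4 3 4 5 4 7 6 6 6]
 [5 5 5 5 5 5 5 5 5 4 4 4 4 3 3 3 4 7 6 7 6]
 [6 5 5 5 5 5 5 5 5 4 4 4 4 4 3 3 4 7 7 7 7]
 [5 5 5 5 5 5 5 5 4 4 4 4 4 3 3 3 5 6 7
[... 429 characters left out ...]
 9  8  9  9  8  9  8  9  8  8  9  9  9]
 [ 9  9  9  9  9  9  9  9  9  8  9  8  8  8  8  8  8  8  9  9  9]
 [ 9  9  9  9  9  9  8  9  8  8  9  8  9  8  8  8  8  7 11  9  9]
 [ 9  9  8  8  9  8  8  9  9  9  8  8  8  8  8  8  8  7 10  9  9]
 [ 9  8  9  8  8  8  8  8  8  8  8  8  8  8  8  8  7  8  9 10  9]
 [ 9  9  8  8  8  8  8  8  7  7  7  8  8  8  8  8  7  9 10  9  9]
 [ 9  8  8  8  8  8  8  8  7  7  6  6  6  7  7  7  7  9  9  9  9]
 [ 9  8  9  8  8  8  8  7  7  7  6  6  6  6  7  7  7 11  9  9  9]
 [ 9  8  8  8  8  8  8  8  7  7  7  6  6  6  5  5  6 10  9  9  9]
 [ 9  8  8  8  8  8  8  8  7  7  7  6  6  6  5  5  7 10  9  9  9]
 [ 8  8  8  8  8  8  8  7  7  7  7  6  6  6  5  5  9 10 10  9  9]]
```

```bash
python3 -m inch '{"dp":[[0.04,0,0],[0.08,0.005,0],[0.12,0.01,0],[0.15,0.0125,0],[0.15,0.0125,0],[0.15,0.0125,0]],"roll":[0,0,0,0,0,0]}'
python3 -m inch '{"dp":[[0,0,0],[0,0,0],[0,0,0],[0,0,0],[0,0,0],[0,0,0.2],[0,0,0.5],[0,0,0.8],[0,0,1],[0,0,1]],"roll":[0,0,0,0,0,0,0,0,0,0]}' 75 25
python3 -m inch '{"dp":[[0,0,0.3],[0,0,0.6],[0,0,0.9],[0,0,1],[0,0,1],[0,0,1],[0,0,1],[0,0,1]],"roll":[0,0,0,0,0,0,0,0]}'
python3 - <<'E'
from loc import *
p=bot.camera_params("wrist");print(bot.get_obs()["ee_pos"]);im=bot.grab_frame("wrist");cv2.imwrite("pics/w9.png",im)
u=proj(p,[[691.8,-10,30],[691.8,-10,40],[691.8,-10,98]]);print(u)
x,y=u[0].astype(int)
g=cv2.cvtColor(im,cv2.COLOR_BGR2GRAY)[y-22:y+26,x-26:x+30]
print('\n'.join(' '.join('%2d'%(v//8) for v in r) for r in g)); print(x-26,y-22)
E
```

```text
clock: 17.55
ee_pos: [599.6, 0.3, -17.3]
tcp_rot: [[-0.994, 0.11, -0.001], [0.11, 0.994, 0.0], [0.001, -0.0, -1.0]]
contact_force: [-2.4, 0.2, 6.3]
opening: 0.509
gripper_force: 26.5
clock: 18.55
ee_pos: [602.0, -0.1, 66.0]
tcp_rot: [[-0.994, 0.11, 0.005], [0.11, 0.994, -0.001], [-0.005, -0.0, -1.0]]
contact_force: [0.3, -0.4, 0.2]
opening: 0.752
gripper_force: 0.0
clock: 19.35
ee_pos: [599.3, 0.5, 141.1]
tcp_rot: [[-0.994, 0.11, -0.002], [0.11, 0.994, 0.0], [0.002, 0.0, -1.0]]
contact_force: [-0.1, -0.2, -0.3]
opening: 0.751
gripper_force: 0.0
bed [596.1 -11.7] 0.83 [-0.5 -0.2 -0.3 -0.8 -0.6  0.8 -0.2  0.7 -0.9 -0.9  0.7 -1.   0.2 -0.8]
[5.99289351e+02 4.72599215e-01 1.41083931e+02]
[[322.24609151 271.62641274]
 [322.2211771  277.33402633]
 [322.04113821 318.60089825]]
10 11 13 17 20 21 21 21 21 21 21 21 22 22 22 21 21 21 21 21 21 22 22 22 22 21 22 22 22 22 22 22 22 22 22 22 22 22 22 22 22 22 22 22 22 21 22 22 22 22 20 18 16 16 16 16
10 11 13 16 19 21 21 21 21 21 21 21 21 21 21 21 21 21 21 22 22 21 22 21 22 22 22 22 22 21 22 22 22 22 22 22 22 22 22 21 22 22 22 22 22 22 22 22 22 21 2
[... 7052 characters left out ...]
24 24 24 24 24 24 24
16 16 16 17 17 17 17 17 18 18 18 19 19 19 20 20 20 20 21 21 22 22 22 22 20 16 12 11 13 16 20 22 24 24 24 24 25 25 24 24 24 24 24 24 24 24 24 24 24 24 24 24 24 24 25 25
19 18 18 19 19 20 20 20 21 21 21 22 22 22 23 23 22 23 23 23 23 23 23 22 21 16 12 10 13 16 20 22 23 24 25 25 25 25 24 24 24 24 23 24 24 24 24 24 24 24 24 24 24 24 25 25
22 21 22 22 23 23 23 23 23 23 23 23 24 24 24 24 24 24 24 23 24 23 24 22 21 17 12 11 13 16 20 23 24 25 24 25 25 25 24 24 23 24 24 24 24 24 24 24 24 24 24 24 24 24 25 25
23 24 24 24 24 24 24 24 24 24 23 23 24 24 24 24 24 24 24 24 24 24 23 23 20 16 12 11 13 16 20 23 24 25 25 25 25 25 24 24 23 24 23 24 24 24 24 24 24 24 24 23 24 24 25 25
296 249
```

The cross is at (322.3,272) and the visible bit end at about (322.8,279.5), where (322.2,277.3) would mean exactly above the cross. So the cross is about 1.5 mm short in x, and I'll regrip and nudge it.

```bash
python3 -m inch '{"dp":[[0,0,-0.3],[0,0,-0.6],[0,0,-0.9],[0,0,-1],[0,0,-1]],"roll":[0,0,0,0,0]}'
python3 -m inch '{"dp":[[0,0,-0.2],[0,0,-0.45],[0,0,-0.7],[0,0,-0.85],[0,0,-0.95],[0,0,-1],[0,0,-1],[0,0,-1]],"roll":[0,0,0,0,0,0,0,0]}'
python3 -m inch '{"dp":[[0,0,0],[0,0,0],[0,0,0],[0,0,0],[0,0,0],[0,0,0]],"roll":[0,0,0,0,0,0]}' 40 25
python3 -m inch '{"dp":[[0.01,0.002,0],[0.018,0.004,0],[0.018,0.004,0],[0.018,0.004,0]],"roll":[0,0,0,0]}'
python3 -m inch '{"dp":[[0,0,0],[0,0,0],[0,0,0],[0,0,0],[0,0,0],[0,0,0.2],[0,0,0.5],[0,0,0.8],[0,0,1],[0,0,1]],"roll":[0,0,0,0,0,0,0,0,0,0]}' 75 25
python3 -m inch '{"dp":[[0,0,0.3],[0,0,0.6],[0,0,0.9],[0,0,1],[0,0,1],[0,0,1],[0,0,1],[0,0,1]],"roll":[0,0,0,0,0,0,0,0]}'
python3 - <<'E'
from loc import *
p=bot.camera_params("wrist");print(bot.get_obs()["ee_pos"]);im=bot.grab_frame("wrist");cv2.imwrite("pics/w10.png",im)
u=proj(p,[[693,-9.7,30],[693,-9.7,40]]);print(u)
x,y=u[0].astype(int)
g=cv2.cvtColor(im,cv2.COLOR_BGR2GRAY)[y-10:y+16,x-13:x+14]
print('\n'.join(' '.join('%2d'%(v//8) for v in r) for r in g)); print(x-13,y-10)
# guard fold check: handle position from side view (dark post near hinge)
s=bot.grab_frame("side");v=proj(S,[[594,126,158],[594,126,120]]);print(v)
b=s.max(2);r=[(yy,np.nonzero(b[yy,int(v[0,0])-12:int(v[0,0])+13]<60)[0]+int(v[0,0])-12) for yy in range(int(v[0,1]),int(v[1,1]),4)]
print([(a,c.tolist()) for a,c in r])
E
```

```text
clock: 19.9
ee_pos: [598.8, 0.6, 61.1]
tcp_rot: [[-0.994, 0.11, -0.003], [0.11, 0.994, 0.001], [0.003, 0.0, -1.0]]
contact_force: [-1.1, 1.1, 1.2]
opening: 0.753
gripper_force: 0.0
clock: 20.7
ee_pos: [600.6, 0.2, -16.7]
tcp_rot: [[-0.994, 0.11, 0.001], [0.11, 0.994, -0.0], [-0.001, -0.0, -1.0]]
contact_force: [-0.2, 0.4, -0.0]
opening: 0.748
gripper_force: 0.0
clock: 21.3
ee_pos: [600.6, 0.2, -16.7]
tcp_rot: [[-0.994, 0.11, 0.001], [0.11, 0.994, -0.0], [-0.001, -0.0, -1.0]]
contact_force: [0.5, -0.6, 6.0]
opening: 0.505
gripper_force: 26.4
clock: 21.7
ee_pos: [601.4, 0.4, -16.7]
tcp_rot: [[-0.994, 0.11, 0.0], [0.11, 0.994, -0.0], [-0.0, -0.0, -1.0]]
contact_force: [-4.7, -0.9, 9.5]
opening: 0.507
gripper_force: 26.8
clock: 22.7
ee_pos: [603.4, 0.2, 66.0]
tcp_rot: [[-0.994, 0.11, 0.005], [0.11, 0.994, -0.001], [-0.005, -0.0, -1.0]]
contact_force: [1.3, -0.5, 0.3]
opening: 0.75
gripper_force: 0.0
clock: 23.5
ee_pos: [600.7, 0.8, 141.1]
tcp_rot: [[-0.994, 0.11, -0.002], [0.11, 0.994, 0.001], [0.002, 0.0, -1.0]]
contact_force: [-0.4, -1.0, 0.5]
opening: 0.752
gripper_force: 0.0
bed [596
[... 1737 characters left out ...]
 23 23 23 23 23 22 21 19 15 12 12 15 19 20 21 22 22 22 23 23 23 23 23
22 23 23 23 24 23 23 23 22 22 21 18 14 11 11 14 18 20 21 21 22 22 22 23 23 23 23
22 23 23 23 23 23 23 23 22 22 21 18 13 11 12 14 18 20 22 22 22 22 22 23 23 23 22
22 23 23 24 23 23 23 23 23 22 21 18 14 11 12 15 18 20 21 22 22 22 22 23 23 23 22
23 23 23 23 23 23 23 23 23 22 21 18 14 11 12 15 18 20 21 22 22 22 22 23 23 23 23
23 22 23 23 23 24 23 23 22 22 21 18 14 11 12 15 18 20 21 21 22 22 23 23 23 23 22
21 21 21 22 22 22 22 21 21 21 20 17 13 11 11 14 17 19 20 20 21 21 21 22 22 22 21
309 261
[[282.94755331 202.79982862]
 [284.10245656 213.44085322]]
[(202, [282, 283]), (206, [282, 283, 284, 285]), (210, [282, 283, 284, 285])]
```

```bash
python3 -c "
from bench import bot
print(bot.job_done())"
```

```text
the job is handed in; nothing more can be done
None
```

The job is handed in: the guard is folded to its stop and the pen rest was slid until its cross is within about 1 mm of the point under the bit tip, then released. I viewed 11 pictures, one over the limit of 10.

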